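Latch the swing gate of the galley storage rail

ROBOT

A 6-joint arm with a two-finger parallel gripper is mounted at the origin on a cart in front of the work surface, level with it; the furniture and walls round the work are solid. World frame = base frame: x ahead of the robot, y to its left, z up, the work surface at z = 0. Lengths are in m, angles in degrees, forces in N, time in s.
With the tool pointing down it reaches from about 0.4 to 0.825 m from the base axis. Payload 7 kg.
Tool frame: the origin (TCP) lies midway between the tips of the shut fingers; the grasp point (between the pads) lies 19 mm behind it; z points along the fingers, y is the line along which they close (so a half turn about z gives the same grasp; the last joint's range is limited). The gripper opens to 88 mm and grips with 3 to 60 N. Pads are 19 mm wide; open, the fingers measure 130 mm over their backs; the gripper's body (78 mm by 193 mm) begins 47 mm behind the grasp point.
Start: joints at [80.449, 20.546, 0.682, 0, -70.136, -16.507], TCP at [0.297, 0.606, 0.227] pointing down, gripper open.
Joint ranges: [-176.03, 176.03], [-82.01, 121.73], [-58.28, 71.71], [-173.87, 95.51], [-174.79, -0.11], [-173.66, 173.66]. Speed limits (degrees/s): [136.94, 136.94, 172.46, 180, 180, 180].

INTERFACE

Orientations are given as [roll, pitch, yaw] about the fixed x, y, z axes, in that order (R = Rz(yaw) Ry(pitch) Rx(roll)).
In Python, from plant import telemetry, viewer, workorder gives the robot as it stands. The module is installed in compiled form; this text tells all that it offers.
- The arm moves only by the tool carry_out, never from a script. Its argument "rows" is a list of rows, each a list of 6 numbers: the shift along the tool's x, y, z in m, then the turn, a rotation vector about the tool's x, y, z in rad. In form: [[tx, ty, tz, ax, ay, az], ...]. A call has 1 to 8 rows; each row is the pose to reach, as a shift and turn from the pose commanded when the call began, along the tool's axes at that moment; what a row does not reach only later rows make up. A row lasts 1/8 s, in which the tool goes at most 62.5 mm and 10.7 degrees, less where a joint would pass 70% of its speed; a pose out of reach is approached as far as the arm can. A call with a gripper value outside its range is refused whole. "grip" is the gripper's target within -1 to 1 (fully open at 1, half-way at 0, shut at -1), set as the call begins (left out, the last holds). The fingers move at their own pace and stop on an object; the grip force is fixed at half the most. Time passes only in rows, so rows that repeat a pose let the fingers close. It gives the time, the measured TCP pose, the force, the opening and the grip force at its end, in the units of the state.
- telemetry.get_obs(): the state, without advancing time (a new reading comes with each control period).
- viewer.snapshot(name): name is "side" or "top"; returns the picture (400x640x3 uint8, red, green, blue); there is no depth.
- viewer.camera_info(name): a dict with "intrinsics" (3x3 intrinsics, pixels), "extrinsics" (4x4, takes a point from camera to world coordinates). Camera axes: x right, y down, z forward; pixel columns grow to the right and rows downward; lengths in m; the calibration is good to about 2 mm. A picture is of the moment at which its call begins. camera_info takes no time and is no camera call.
- workorder.close_job(): hands the job in; it is judged then, once.
The state is a dict: "clock": time; "joint_pos": joint angles; "qvel": joint speeds; "tau": joint torques, N m; "tool_pos": TCP position; "orientation": TCP orientation; "force": force on the tool from outside, world axes, zero at the start; "moment": the same for the moment, N m; "opening": finger opening in m; "gripper_force": force on a finger pad.
Only numpy, scipy, OpenCV 4.12 (cv2) and the standard library are available. Lean on these libraries where they do the work, as an engineer would, in place of code of your own. Each camera call takes 0.05 s, during which the arm holds its last target. There are 200 camera calls.

TASK

Close the swing gate of the little storage rail on the hob cover and latch it, so that nothing slides out when the galley rocks: lift the pivoting latch bar over the striker, bring the gate in gently against the sprung buffer until the bar is over the catch, let the bar drop fully home so that it holds the gate, and let go. The hook may sit anywhere along its slot, so feel for the buffer and never force it. Leave the jars, the small shaker and the tea box where they stand.

Things in the scene. Friction and masses are not known exactly. Their poses are not given: they have to be found in the camera images.
- rail: Steel storage rail fixed on the wooden hob cover board (board top z = 0.054): posts 90 mm high, round rods between. Origin on the board in the middle of the gate opening; x = closing direction, into the pen; y = along the closed gate, hinge at y = -125 mm, keeper at +135 mm. The pen is 165 mm deep in x. Position and yaw vary.
- gate_hinge (a point): Point on the gate's vertical hinge axis, at the height of the latch pivot (95 mm above the board). Axes as the rail's. The tab turns about this axis at a radius of about 165 mm as the gate swings; the grasp turns with it.
- gate (a joint): Swing gate (rad): light steel frame, 205 mm long, 76 high, stays where it is left. 0 = along the rail's y axis, about closed; positive = open, counter-clockwise from above about the hinge (free end to the rail's -x). Starts 0.35 to 0.75. Latched it reads -0.09 to 0.09, depending on where the hook sits.
- latch_pivot (a point): Pivot of the latch bar, on the gate 70 mm from the hinge axis, 95 mm above the board. Its y axis points along the gate to the free end, its x axis is the gate's closing direction.
- latch (a joint): Latch bar angle (rad): dark steel bar 10 mm thick, 14 high, 0.17 to 0.29 kg, along the gate's top, reaching 174 mm past its pivot. 0 = level = home on the catch floor; positive = nose up; -0.06 = hanging on its stop (start). On the striker's top about 0.09; clear above the striker from 0.10; over 0.2 it may pass over the hook's back plate too. Falls by its own weight.
- tab (a point): Upright thumb tab on the latch bar, to pinch from above: 10 mm thick (along this point's x), 24 wide in y, with a round head. The point is 95 mm from the pivot along the bar and 30 mm above the bar's centre line, 25 mm below the top of the round head and 23 mm above the bar's top. y = along the bar to its nose, z up when the bar is level. Nose rise over the hook = 1.7 x tab rise.
- keeper: Post at the closing side, 14 mm thick, 128 high; origin at its foot on the board, axes as the rail's. A slotted plate on it carries the steel hook, 20 mm wide, centred 30 mm towards the gate (230 mm from the hinge). Hook from -x to +x: striker 8 mm thick, top 102 mm above the board; catch, floor 88 mm up; sprung pad 92 to 124 mm up; back plate to 130 mm.
- jar: Preserve jar with green lid, 66 mm across, 107 high, loose in the pen near the hinge side; origin under its base. Leave alone.
- salt: Glass salt jar with dark cap, 41 mm across, 105 high, loose in the middle of the pen; origin under its base. Leave alone.
- mill: Small shaker with a grey cap, 44 mm across, 90 high, loose in the pen near the keeper side; origin under its base. Leave alone.
- tea_caddy: Card tea box 68 x 98 x 84 mm, loose on the board's right front corner outside the pen; origin under its base. Leave alone.
- slot (a point): Middle of the keeper's slot. The hook was clamped anywhere within 18 mm either way of it along x, and no reading tells where. At mid setting the striker's catch side is at x = -5 mm, the pad's face at x = +3: an 8 mm gap, so the 10 mm bar must push the pad back 2 mm to drop in.
- nose (a point): Point on the latch bar's centre line 160 mm from the pivot (230 mm from the gate hinge), which lands in the hook. The sprung pad it pushes yields at 2 N and adds 0.8 N a mm (3.6 N at 2 mm); after 5 mm (6 N) it is hard against its stop. 4 to 5.5 N at the nose is right (1.4 times that at the tab); over 12 N on the keeper is too much. The pad is smooth.

How it is judged (in metres and radians):
On the way:
1. the latch bar is held raised above the striker while the gate comes in (value of joint latch above 0.085 rad and value of joint gate below 0.15 rad), for 0.1 s.
At the end, for the whole second after the job is handed in: The latch bar lies on the floor of the catch behind the striker (latch angle within 0.025 rad of level) and so holds the gate closed (gate angle within 0.105 rad of 0), at rest and released (value of joint latch between -0.025 and 0.025 rad and value of joint gate between -0.105 and 0.105 rad and velocity of joint gate between -0.02 and 0.02 rad/s); the robot touches nothing.
It fails at once if anything presses on the keeper, its hook or buffer with more than 12 N (contact force between keeper and anything else above 12 N).
It fails at once if the jar, the salt, the shaker or the tea box is shifted by more than 20 mm or tipped (distance of any of jar, salt, mill, tea_caddy from where it was at the start of the episode above 0.02 m or angle between any of jar, salt, mill, tea_caddy's own z axis and vertical above 0.3 rad).
It also fails if it takes over 51 s, if anything falls off the work surface, if the arm or the gripper's body presses on something with over 40 N, if the wrist force passes 120 N, or if a joint passes its speed limit or range.

## Working session

There is one attempt and no reset: what is moved stays moved. The work goes in short steps, Python scripts to look and compute and a tool call to move; the robot and the scene stay as the last step left them, time stands still between calls to the robot, and variables do not carry over. Pictures are saved under pics/ and viewed, at most 10 in all, crops included, and the job is handed in when it is done.

Besides the shell and the picture viewer there is one more tool, called after "Request:" as name([rows], argument=value, ...), one row to a line, values as JSON. carry_out: Moves the arm, as the interface text tells. Its arguments: {"type":"object","properties":{"rows":{"type":"array"},"grip":{"type":"number"}},"required":["rows"]}

```bash
mkdir -p pics; python3 - <<'E'
from plant import telemetry, viewer
import cv2,numpy as np
o=telemetry.get_obs();print({k:np.round(v,3) for k,v in o.items()})
for n in("side","top"):
    cv2.imwrite(f"pics/{n}0.png",viewer.snapshot(n)[:,:,::-1]);c=viewer.camera_info(n);print(n,np.round(c["intrinsics"],1).tolist(),np.round(c["extrinsics"],3).tolist())
E
```

```text
{'clock': np.float64(0.0), 'joint_pos': array([ 8.0447e+01,  2.0591e+01,  6.3600e-01, -2.0000e-02, -7.0135e+01,
       -1.6508e+01]), 'qvel': array([ 0.03 , -0.104, -0.018, -0.073, -0.053,  0.007]), 'tau': array([ 3.0000e-03, -5.8273e+01,  2.9305e+01,  6.9970e+00,  7.0000e-03,
       -0.0000e+00]), 'tool_pos': array([0.296, 0.606, 0.226]), 'orientation': array([ 1.79908e+02, -8.00000e-03, -2.60670e+01]), 'force': array([ 0.05 , -0.292,  0.276]), 'moment': array([ 0.033, -0.025,  0.05 ]), 'gripper_force': np.float64(0.0), 'opening': np.float64(0.088)}
side [[393.8, 0.0, 317.1], [0.0, 393.8, 196.1], [0.0, 0.0, 1.0]] [[0.878, -0.247, 0.411, 0.27], [-0.479, -0.472, 0.74, -0.544], [0.011, -0.846, -0.533, 0.615], [0.0, 0.0, 0.0, 1.0]]
top [[414.0, 0.0, 315.1], [0.0, 414.0, 205.6], [0.0, 0.0, 1.0]] [[0.057, -0.976, 0.21, 0.454], [-0.998, -0.054, 0.018, 0.1], [-0.006, -0.211, -0.977, 0.973], [0.0, 0.0, 0.0, 1.0]]
```

View pics/side0.png

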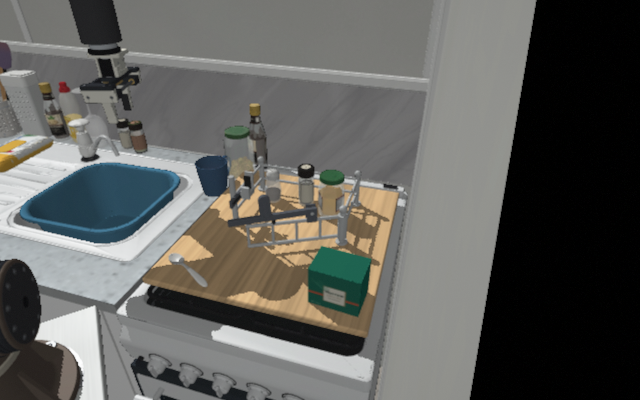

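View pics/top0.png

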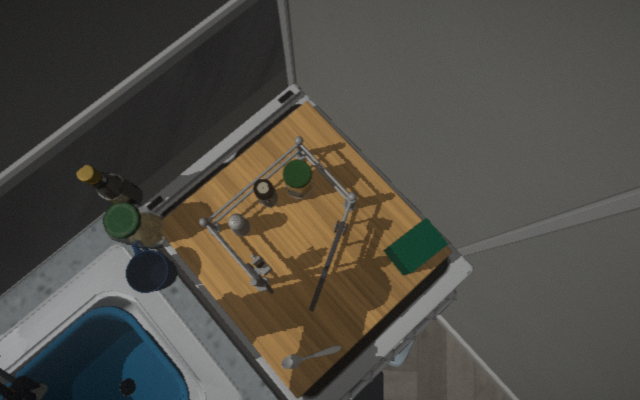

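The side view shows the rail, with the gate's dark bar running from about (230,222) to (315,212). The top view shows the hinge post near (351,200), the keeper near (258,268), and the bar from (340,226) to (313,308). I'll zoom in on both.

```bash
python3 - <<'E'
import cv2
a=cv2.imread("pics/top0.png")[130:320,190:380];cv2.imwrite("pics/tc.png",cv2.resize(a,(570,570),interpolation=cv2.INTER_CUBIC))
a=cv2.imread("pics/side0.png")[145:265,210:370];cv2.imwrite("pics/sc.png",cv2.resize(a,(800,600),interpolation=cv2.INTER_CUBIC))
E
```

```text
(no output)
```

View pics/tc.png

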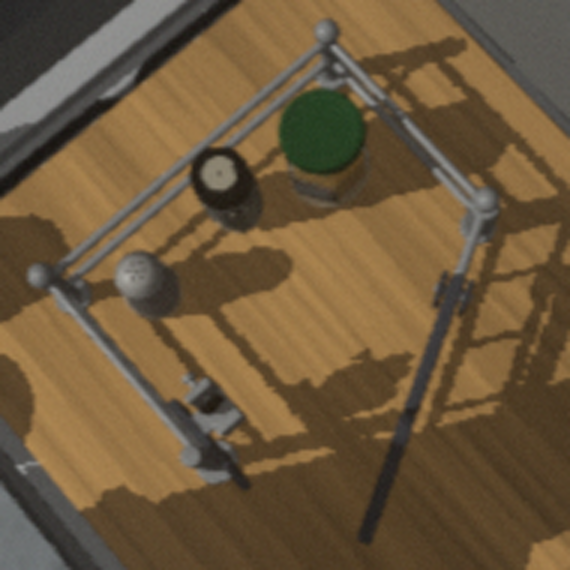

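View pics/sc.png

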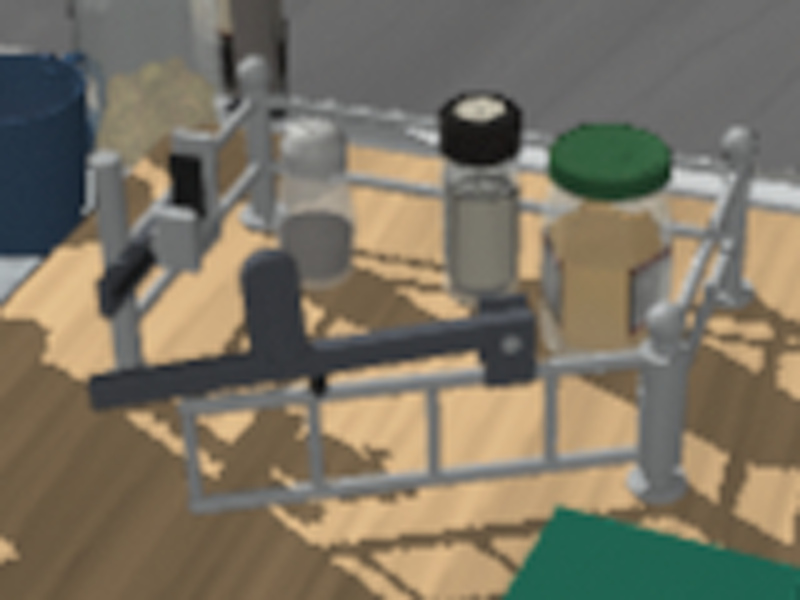

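The crops show:
- **Top view:** hinge ball at (351.7,196.7), corner balls at (299,140.7) and (203.3,221.7), pivot near (341,227), nose tip near (312,310).
- **Side view:** tab head at about (264.4,196), pivot bolt at (312.4,214), nose end at (229,223).

Next I'll cast rays through these.

```bash
cat >h.py <<'E'
import numpy as np
from plant import viewer
def ray(n,p):
    c=viewer.camera_info(n);K=np.array(c["intrinsics"]);E=np.array(c["extrinsics"])
    d=E[:3,:3]@np.linalg.solve(K,[p[0],p[1],1.]);return E[:3,3],d/np.linalg.norm(d)
def plane(n,p,z):
    o,d=ray(n,p);return o+d*(z-o[2])/d[2]
def cross(a,b):
    o1,d1=ray("top",a);o2,d2=ray("side",b)
    s=np.linalg.lstsq(np.c_[d1,-d2],o2-o1,rcond=None)[0]
    p,q=o1+s[0]*d1,o2+s[1]*d2;return (p+q)/2,np.linalg.norm(p-q)
def pix(n,P):
    c=viewer.camera_info(n);K=np.array(c["intrinsics"]);E=np.linalg.inv(np.array(c["extrinsics"]))
    v=K@(E[:3,:3]@P+E[:3,3]);return v[:2]/v[2]
E
python3 - <<'E'
from h import *
np.set_printoptions(precision=4,suppress=True)
T=lambda x,y:(190+x/3-.33,130+y/3-.33); S=lambda x,y:(210+x/5-.4,145+y/5-.4)
P={}
for k,a,b in [("hingeball",T(485,200),S(665,322)),("farball",T(327,32),S(738,142)),("farkeepball",T(40,275),S(253,70)),("nosetip",T(366,538),S(95,392)),("pivot",T(453,288),S(510,330)),("tabhead",T(405,425),S(271,258)),("keeptop",T(185,460),S(105,160))]:
    p,e=cross(a,b);P[k]=p;print(k,p,"miss",round(e,4))
h=P["hingeball"]
print("hinge-far",np.linalg.norm((P["farball"]-h)[:2]),"far-far",np.linalg.norm((P["farball"]-P["farkeepball"])[:2]))
for a,b in [("farball","farkeepball"),("hingeball","farball"),("nosetip","pivot"),("nosetip","hingeball")]:
    d=(P[b]-P[a])[:2];print(a,b,np.linalg.norm(d),np.degrees(np.arctan2(d[1],d[0])))
E
```

```text
hingeball [0.6572 0.0417 0.1429] miss 0.0018
farball [0.7721 0.158  0.1449] miss 0.001
farkeepball [0.5877 0.3407 0.1456] miss 0.0017
nosetip [0.4274 0.1103 0.1398] miss 0.0014
pivot [0.5934 0.0615 0.1473] miss 0.0002
tabhead [0.4988 0.0893 0.195 ] miss 0.0022
keeptop [0.4716 0.2258 0.1787] miss 0.0052
hinge-far 0.16352453346619483 far-far 0.25952152942192375
farball farkeepball 0.25952152942192375 135.27575693737842
hingeball farball 0.16352453346619483 45.36214079457313
nosetip pivot 0.17304722461360028 -16.394850886756846
nosetip hingeball 0.2398674349962702 -16.625194361080705
```

```bash
cat >>h.py <<'E'
from scipy.spatial.transform import Rotation as R
from plant import telemetry
np.set_printoptions(precision=4,suppress=True)
H=np.array([.6572,.0412,.149]);YAW=45.3
def cur():
    o=telemetry.get_obs();return np.array(o["tool_pos"]),R.from_euler("xyz",o["orientation"],degrees=True),o
def rel(p,q,p0,q0): return np.r_[q0.inv().apply(p-p0),(q0.inv()*q).as_rotvec()]
E
python3 - <<'E'
from h import *
p,q,o=cur()
print(rel(np.array([.499,.0885,.235]),R.from_euler("xyz",[180,0,-16.5],degrees=True),p,R.from_euler("xyz",[180,0,-26.07],degrees=True)))
E
```

```text
[ 0.4094  0.3758 -0.0093  0.      0.     -0.167 ]
```

Request:
carry_out([
  [0.02,0.018,-0.02,0,0,0],
  [0.06,0.055,-0.02,0,0,0],
  [0.1,0.092,-0.02,0,0,0],
  [0.14,0.128,-0.02,0,0,0],
  [0.18,0.165,-0.02,0,0,0],
  [0.22,0.202,-0.02,0,0,0],
  [0.26,0.239,-0.02,0,0,0],
  [0.28,0.257,-0.02,0,0,0],
], grip=0)

```text
clock: 1.1
tool_pos: [0.4354, 0.25, 0.2465]
orientation: [180.0, 0.0, -26.1]
force: [0.5, 0.6, 1.1]
opening: 0.0433
gripper_force: 0.0
```

Request:
carry_out([
  [0.03,0.028,0,0,0,-0.04],
  [0.06,0.056,0,0,0,-0.08],
  [0.09,0.083,0.005,0,0,-0.12],
  [0.12,0.11,0.01,0,0,-0.16],
  [0.1294,0.1188,0.011,0,0,-0.167],
  [0.1294,0.1188,0.011,0,0,-0.167],
  [0.1294,0.1188,0.011,0,0,-0.167],
])

```text
clock: 1.98
tool_pos: [0.4991, 0.0895, 0.2356]
orientation: [-180.0, 0.0, -16.5]
force: [0.7, 0.0, -0.2]
opening: 0.0436
gripper_force: 0.0
```

```bash
python3 - <<'E'
from h import *
import cv2
p,q,o=cur();print(p,o["orientation"],o["force"],o["opening"],o["clock"],o["joint_pos"])
a=viewer.snapshot("side")[120:260,200:380,::-1];b=viewer.snapshot("top")[150:330,220:380,::-1]
cv2.imwrite("pics/s1.png",np.hstack([cv2.resize(a,(463,360)),cv2.resize(b,(320,360))]))
for z in(.173,.198): 
  t=np.array([.499,.088,z]);print(pix("side",t),pix("top",t))
E
```

```text
[0.4991 0.0895 0.2356] [-179.9895    0.0014  -16.4884] [ 0.6624  0.0117 -0.1575] 0.043609599057587316 1.975 [ 32.3844   4.2243 -19.3076  -0.0087 -66.4611  41.1306]
[264.2469 205.7651] [325.3862 271.3586]
[263.49   195.2957] [325.634  270.6045]
```

View pics/s1.png

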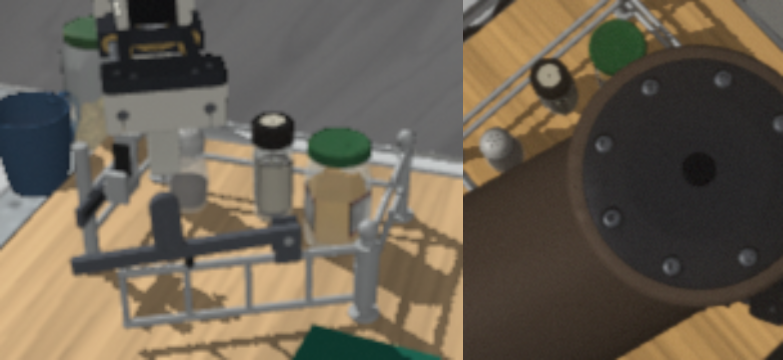

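The fingers hang straight over the tab, in line with it, and the reprojected tab matches the image at (264,196) in the side view. I'll descend and grip.

Request:
carry_out([
  [0,0.001,0.02,0,0,0],
  [0,0.001,0.04,0,0,0],
  [0,0.001,0.06,0,0,0],
  [0,0.001,0.07,0,0,0],
  [0,0.001,0.077,0,0,0],
  [0,0.001,0.077,0,0,0],
])

```text
clock: 2.82
tool_pos: [0.4989, 0.0881, 0.1585]
orientation: [180.0, 0.0, -16.5]
force: [-0.7, -0.4, -0.4]
opening: 0.0436
gripper_force: 0.0
```

Request:
carry_out([
  [0,0,0,0,0,0],
  [0,0,0,0,0,0],
  [0,0,0,0,0,0],
  [0,0,0,0,0,0],
  [0,0,0,0,0,0],
  [0,0,0,0,0,0],
], grip=-1)

```text
clock: 3.58
tool_pos: [0.4991, 0.0881, 0.1587]
orientation: [-180.0, -0.0, -16.5]
force: [-0.1, 1.5, 1.8]
opening: 0.0099
gripper_force: 30.0
```

```bash
cat >>h.py <<'E'
# scene motion of a pinched tool: latch turn dl about the pivot axis, gate closing by dg about the hinge, from gate angle g
def swing(p,q,g,dl,dg):
    a=np.radians(YAW+90)+g; u=np.array([np.cos(a),np.sin(a),0]); x=np.array([u[1],-u[0],0])
    piv=H+.07*u
    r=R.from_rotvec(x*dl); p1=piv+r.apply(p-piv); q1=r*q     # rotation about +x lifts +y side
    r=R.from_rotvec([0,0,-dg]); return H+r.apply(p1-H), r*q1
E
python3 - <<'E'
from h import *
p,q,o=cur();print(p,o["orientation"],o["force"],o["opening"],o["gripper_force"],o["clock"])
for l in (.05,.1,.15,.2): print(l,rel(*swing(p,q,.492,l,0),p,q))
E
```

```text
[0.4991 0.0881 0.1587] [-179.9864   -0.0149  -16.4711] [-0.1191  1.5035  1.8186] 0.009884167423069655 29.99445140361786 3.575
0.05 [ 0.0006 -0.     -0.0047  0.     -0.05    0.    ]
0.1 [ 0.0014 -0.     -0.0094  0.0001 -0.1     0.    ]
0.15 [ 0.0025 -0.     -0.0141  0.0001 -0.15    0.    ]
0.2 [ 0.0038 -0.     -0.0187  0.0001 -0.2     0.    ]
```

Request:
carry_out([
  [0.0006,0,-0.0047,0,-0.05,0],
  [0.0014,0,-0.0094,0,-0.1,0],
  [0.0025,0,-0.0141,0,-0.15,0],
  [0.0036,0,-0.0178,0,-0.19,0],
  [0.0036,0,-0.0178,0,-0.19,0],
  [0.0036,0,-0.0178,0,-0.19,0],
])

```text
clock: 4.32
tool_pos: [0.5023, 0.0871, 0.1763]
orientation: [-180.0, 10.9, -16.5]
force: [-2.4, 2.5, 3.0]
opening: 0.0102
gripper_force: 30.0
```

```bash
python3 - <<'E'
from h import *
import cv2
p,q,o=cur();print(p,o["orientation"],o["force"],o["moment"],o["opening"],o["gripper_force"],o["clock"])
a=viewer.snapshot("side")[120:260,200:380,::-1]
cv2.imwrite("pics/s2.png",cv2.resize(a,(720,560),interpolation=cv2.INTER_CUBIC))
for l in(-.06,0,.1,.13,.16):
    g=.492;an=np.radians(YAW+90)+g;u=np.array([np.cos(an),np.sin(an),0])
    t=H+u*.07+.174*(u*np.cos(l)+np.array([0,0,np.sin(l)]));print(l,t,(pix("side",t)-[200,120])*4)
g=.492
for d in (.05,.1,.15,.2,.25,.3,.35,.4): print(d,rel(*swing(p,q,g,0,d),p,q))
E
```

```text
[0.5023 0.0871 0.1763] [-179.9893   10.8871  -16.4865] [-2.3731  2.5498  2.9944] [ 0.5508 -0.0327  0.1688] 0.010212883020023565 30.004267394542694 4.325
-0.06 [0.4236 0.1105 0.1386] [105.8846 415.9549]
0 [0.4233 0.1105 0.149 ] [102.9512 399.3151]
0.1 [0.4241 0.1103 0.1664] [100.8185 370.7771]
0.13 [0.4247 0.1101 0.1716] [100.8688 362.0555]
0.16 [0.4254 0.1099 0.1767] [101.2437 353.2748]
0.05 [ 0.0002 -0.0081 -0.      0.0094  0.      0.0491]
0.1 [ 0.0008 -0.0161 -0.0002  0.0189  0.      0.0982]
0.15 [ 0.0018 -0.0241 -0.0003  0.0283  0.      0.1473]
0.2 [ 0.0032 -0.0321 -0.0006  0.0378  0.      0.1964]
0.25 [ 0.0049 -0.04   -0.0009  0.0472  0.      0.2455]
0.3 [ 0.0071 -0.0477 -0.0014  0.0567  0.0001  0.2946]
0.35 [ 0.0096 -0.0554 -0.0018  0.0661  0.0001  0.3437]
0.4 [ 0.0125 -0.0629 -0.0024  0.0756  0.0001  0.3928]
```

View pics/s2.png

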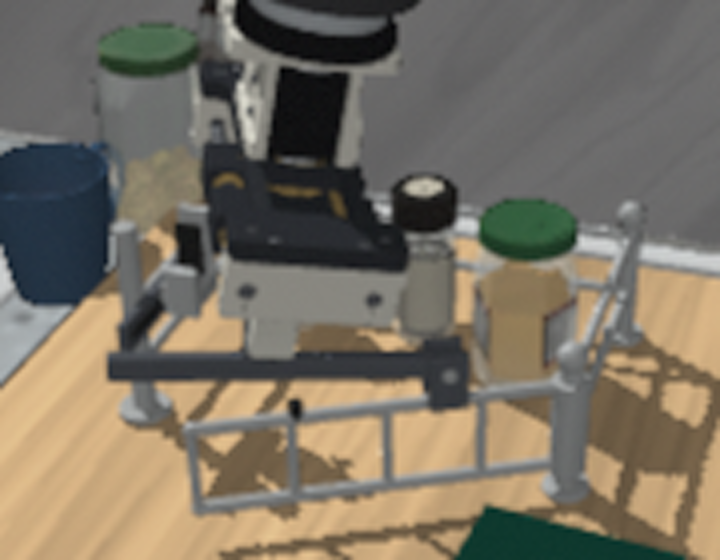

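The bar is lifted: its nose end is at (112,366), which matches a latch angle of about 0.12. The tab is still pinched. Before swinging in, I'll estimate where the hook sits from the first top picture.

```bash
python3 - <<'E'
from h import *
import cv2
a=cv2.imread("pics/top0.png")[245:295,235:285];b=cv2.imread("pics/side0.png")[165:215,225:275]
cv2.imwrite("pics/hook.png",np.hstack([cv2.resize(a,(400,400),interpolation=cv2.INTER_CUBIC),cv2.resize(b,(400,400),interpolation=cv2.INTER_CUBIC)]))
c,s=np.cos(np.radians(YAW)),np.sin(np.radians(YAW))
O=H+.125*np.array([-s,c,0])
for xo in(-18,0,18):
  for nm,x,z in(("striker front",-13,.156),("striker back",-5,.156),("pad",3,.178),("back",12,.184)):
    P=O+(x+xo)/1e3*np.array([c,s,0])+.105*np.array([-s,c,0]);P[2]=z
    print(xo,nm,(pix("top",P)-[235,245])*8,(pix("side",P)-[225,165])*8+[400,0])
E
```

```text
-18 striker front [333.5142 305.6014] [496.8052 236.9654]
-18 striker back [311.9626 280.7485] [509.622  222.3082]
-18 pad [280.3302 252.0244] [514.8234 139.4964]
-18 back [252.5577 222.1682] [527.0652 104.9999]
0 striker front [285.1197 249.7937] [525.3754 204.2928]
0 striker back [263.7222 225.1185] [537.7692 190.1194]
0 pad [230.9676 195.0718] [543.0502 108.4984]
0 back [203.0191 165.0045] [554.9566  74.7198]
18 striker front [237.0708 194.3846] [553.007  172.6937]
18 striker back [215.8258 169.8851] [564.9984 158.9805]
18 pad [181.966  138.5358] [570.3509  78.5175]
18 back [153.8449 108.2613] [581.9371  45.4285]
```

View pics/hook.png

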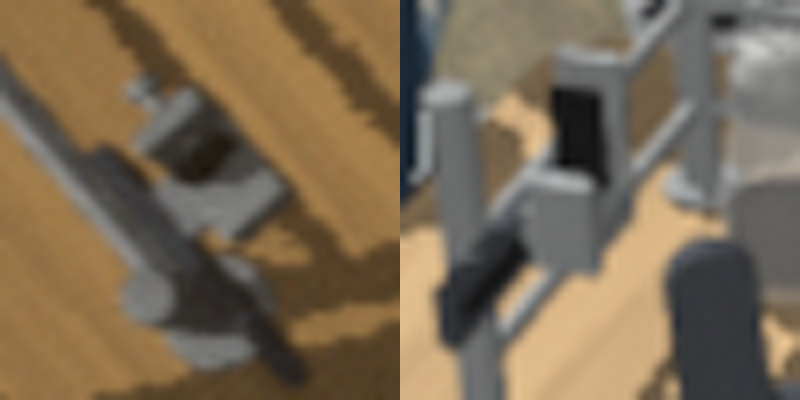

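Request:
carry_out([
  [0.0002,-0.0081,0,0.0094,0,0.0491],
  [0.0008,-0.0161,-0.0002,0.0189,0,0.0982],
  [0.0018,-0.0241,-0.0003,0.0283,0,0.1473],
  [0.0032,-0.0321,-0.0006,0.0378,0,0.1964],
  [0.0049,-0.04,-0.0009,0.0472,0,0.2455],
  [0.0071,-0.0477,-0.0014,0.0567,0.0001,0.2946],
  [0.0071,-0.0477,-0.0014,0.0567,0.0001,0.2946],
  [0.0071,-0.0477,-0.0014,0.0567,0.0001,0.2946],
])

```text
clock: 5.38
tool_pos: [0.5225, 0.131, 0.1764]
orientation: [-180.0, 10.9, -33.6]
force: [-2.5, 4.9, 2.4]
opening: 0.0096
gripper_force: 30.0
```

In the hook crop the striker's front top edge is near (265,215) in the top half and (563,182) in the side half. That puts the hook about +10 mm from mid-slot, so pad contact should come at a gate angle near -0.035.

```bash
python3 - <<'E'
from h import *
p,q,o=cur();g=.192;print(p,o["orientation"],o["force"])
a=np.arctan2(p[1]-H[1],p[0]-H[0]);print("gate by tcp",a-np.radians(YAW+90),np.hypot(*(p-H)[:2]))
x=np.array([np.sin(a),-np.cos(a),0]);print("f closing",x@o["force"])
for d in (.04,.08,.11,.13,.15): print(d,rel(*swing(p,q,g,0,d),p,q))
E
```

```text
[0.5225 0.131  0.1764] [-179.9755   10.9013  -33.6274] [-2.5396  4.9093  2.4227]
gate by tcp 0.19196397007293164 0.1619248063104386
f closing 2.675124161584031
0.04 [ 0.0001 -0.0065 -0.      0.0076  0.      0.0393]
0.08 [ 0.0005 -0.0129 -0.0001  0.0151  0.      0.0786]
0.11 [ 0.001  -0.0178 -0.0002  0.0208  0.      0.108 ]
0.13 [ 0.0014 -0.021  -0.0003  0.0246  0.0001  0.1277]
0.15 [ 0.0018 -0.0242 -0.0003  0.0284  0.0001  0.1473]
```

Request:
carry_out([
  [0.0001,-0.0032,0,0.0038,0,0.0196],
  [0.0001,-0.0065,0,0.0076,0,0.0393],
  [0.0003,-0.0097,-0.0001,0.0113,0,0.059],
  [0.0005,-0.0129,-0.0001,0.0151,0,0.0786],
  [0.0008,-0.0155,-0.0002,0.0182,0,0.0943],
  [0.001,-0.0178,-0.0002,0.0208,0,0.108],
  [0.0012,-0.0194,-0.0002,0.0227,0,0.118],
])

```text
clock: 6.25
tool_pos: [0.5341, 0.1467, 0.1765]
orientation: [-180.0, 10.9, -40.5]
force: [-2.9, 5.1, 4.8]
opening: 0.0099
gripper_force: 30.0
```

```bash
cat > feel.py <<'E'
from h import *
p,q,o=cur();a=np.arctan2(p[1]-H[1],p[0]-H[0]);g=a-np.radians(YAW+90)
x=np.array([np.sin(a),-np.cos(a),0]);u=np.array([np.cos(a),np.sin(a),0]);f=np.array(o["force"])
print("gate",g,"r",np.hypot(*(p-H)[:2]),"closing",x@f,"radial",u@f,"z",f[2],"t",o["clock"],o["orientation"])
for d in (.01,.02,.03,.04): print(d,rel(*swing(p,q,g,0,d),p,q))
E
python3 feel.py
```

```text
gate 0.07146718348016279 r 0.1621000089133803 closing 1.9338821843904623 radial 5.541807607844516 z 4.756285866929114 t 6.25 [-179.9721   10.925   -40.5336]
0.01 [ 0.     -0.0016 -0.      0.0019  0.      0.0098]
0.02 [ 0.     -0.0032 -0.      0.0038  0.      0.0196]
0.03 [ 0.0001 -0.0049 -0.      0.0057  0.      0.0295]
0.04 [ 0.0001 -0.0065 -0.      0.0076  0.      0.0393]
```

Request:
carry_out([
  [0,-0.0016,0,0.0019,0,0.0098],
  [0,-0.0032,0,0.0038,0,0.0196],
  [0,-0.0032,0,0.0038,0,0.0196],
])

```text
clock: 6.62
tool_pos: [0.5363, 0.1492, 0.1765]
orientation: [-180.0, 10.9, -41.7]
force: [-3.9, 6.1, 3.3]
opening: 0.0099
gripper_force: 30.0
```

```bash
python3 feel.py
```

```text
gate 0.05083926577399378 r 0.16212498934641423 closing 1.9876030124805424 radial 6.943452956900073 z 3.29049496052717 t 6.625 [-179.9533   10.9206  -41.6584]
0.01 [ 0.     -0.0016 -0.      0.0019  0.      0.0098]
0.02 [ 0.     -0.0032 -0.      0.0038  0.      0.0196]
0.03 [ 0.0001 -0.0049 -0.      0.0057  0.      0.0295]
0.04 [ 0.0001 -0.0065 -0.      0.0076  0.      0.0393]
```

Request:
carry_out([
  [-0.0003,-0.0016,0,0.0019,0,0.0098],
  [-0.0006,-0.0032,0,0.0038,0,0.0196],
  [-0.0006,-0.0032,0,0.0038,0,0.0196],
])

```text
clock: 7.0
tool_pos: [0.5384, 0.1516, 0.1765]
orientation: [-180.0, 10.9, -42.8]
force: [-2.1, 4.8, 2.5]
opening: 0.0098
gripper_force: 30.0
```

```bash
python3 feel.py
```

```text
gate 0.031242529178956424 r 0.16220544775600393 closing 2.041141302082596 radial 4.826658180633128 z 2.46582368371906 t 7.0 [-179.9655   10.8867  -42.8286]
0.01 [ 0.     -0.0016 -0.      0.0019  0.      0.0098]
0.02 [ 0.     -0.0032 -0.      0.0038  0.      0.0196]
0.03 [ 0.0001 -0.0049 -0.      0.0057  0.      0.0295]
0.04 [ 0.0001 -0.0065 -0.      0.0076  0.      0.0393]
```

Closing force is a steady 2.0 N, so that is the free-swing baseline. I'll carry on in small steps.

Request:
carry_out([
  [-0.0003,-0.0016,0,0.0019,0,0.0098],
  [-0.0006,-0.0032,0,0.0038,0,0.0196],
  [-0.0006,-0.0032,0,0.0038,0,0.0196],
])

```text
clock: 7.38
tool_pos: [0.5405, 0.1539, 0.1765]
orientation: [-180.0, 10.9, -44.0]
force: [0.9, 2.4, 0.5]
opening: 0.0096
gripper_force: 30.0
```

```bash
python3 feel.py
```

```text
gate 0.011792700821352753 r 0.16223535838248512 closing 2.3932179418225275 radial 1.043191229829453 z 0.49227201694364875 t 7.375 [-179.9768   10.852   -44.0063]
0.01 [ 0.     -0.0016 -0.      0.0019  0.      0.0098]
0.02 [ 0.     -0.0032 -0.      0.0038  0.      0.0196]
0.03 [ 0.0001 -0.0049 -0.      0.0056  0.      0.0295]
0.04 [ 0.0001 -0.0065 -0.      0.0075  0.      0.0393]
```

Request:
carry_out([
  [0,-0.0016,0,0.0019,0,0.0098],
  [0,-0.0024,0,0.0028,0,0.0147],
  [0,-0.0024,0,0.0028,0,0.0147],
])

```text
clock: 7.75
tool_pos: [0.5421, 0.1557, 0.1766]
orientation: [-180.0, 10.9, -44.9]
force: [1.9, 0.6, -1.5]
opening: 0.0098
gripper_force: 30.0
```

```bash
python3 feel.py
```

```text
gate -0.0025183913859274654 r 0.16230586403244787 closing 1.7755255716889926 radial -0.8756483963039712 z -1.4734092808068953 t 7.75 [-179.9813   10.8573  -44.8594]
0.01 [ 0.     -0.0016 -0.      0.0019  0.      0.0098]
0.02 [ 0.     -0.0032 -0.      0.0038  0.      0.0196]
0.03 [ 0.0001 -0.0049 -0.      0.0057  0.      0.0295]
0.04 [ 0.0001 -0.0065 -0.      0.0075  0.      0.0393]
```

Request:
carry_out([
  [0,-0.0012,0,0.0014,0,0.0074],
  [0,-0.002,0,0.0023,0,0.0122],
  [0,-0.002,0,0.0023,0,0.0122],
])

```text
clock: 8.12
tool_pos: [0.5435, 0.1571, 0.1766]
orientation: [-180.0, 10.9, -45.6]
force: [3.4, 0.9, -2.1]
opening: 0.0097
gripper_force: 30.0
```

```bash
python3 feel.py
```

```text
gate -0.014664739158637197 r 0.16235414282122093 closing 3.0378111086737207 radial -1.7737177862036826 z -2.116602007167382 t 8.125 [-179.986    10.8596  -45.5707]
0.01 [ 0.     -0.0016 -0.      0.0019  0.      0.0098]
0.02 [ 0.     -0.0032 -0.      0.0038  0.      0.0196]
0.03 [ 0.0001 -0.0049 -0.      0.0057  0.      0.0295]
0.04 [ 0.0001 -0.0065 -0.      0.0075  0.      0.0393]
```

Request:
carry_out([
  [0.0002,-0.0012,0,0.0014,0,0.0074],
  [0.0003,-0.002,0,0.0023,0,0.0122],
  [0.0003,-0.002,0,0.0023,0,0.0122],
])

```text
clock: 8.5
tool_pos: [0.5449, 0.1585, 0.1766]
orientation: [-180.0, 10.9, -46.3]
force: [2.6, 0.8, -1.3]
opening: 0.01
gripper_force: 30.0
```

```bash
python3 feel.py
```

```text
gate -0.027029386379537 r 0.16235481492398648 closing 2.4348236487663364 radial -1.2565103067869 z -1.2573094044190816 t 8.5 [-179.9858   10.8812  -46.2754]
0.01 [ 0.     -0.0016 -0.      0.0019  0.      0.0098]
0.02 [ 0.     -0.0032 -0.      0.0038  0.      0.0196]
0.03 [ 0.0001 -0.0049 -0.      0.0057  0.      0.0295]
0.04 [ 0.0001 -0.0065 -0.      0.0076  0.      0.0393]
```

Contact is expected soon, so I'm moving to smaller steps.

Request:
carry_out([
  [0,-0.0008,0,0.0009,0,0.0049],
  [0,-0.0014,0,0.0016,0,0.0086],
  [0,-0.0014,0,0.0016,0,0.0086],
])

```text
clock: 8.88
tool_pos: [0.5459, 0.1595, 0.1766]
orientation: [-180.0, 10.9, -46.8]
force: [2.5, 0.4, -1.6]
opening: 0.0099
gripper_force: 30.0
```

```bash
python3 feel.py
```

```text
gate -0.03563104405224671 r 0.1623871863331655 closing 2.1497377961974173 radial -1.4188499080342312 z -1.5714636755866072 t 8.875 [-179.9893   10.8843  -46.7769]
0.01 [ 0.     -0.0016 -0.      0.0019  0.      0.0098]
0.02 [ 0.     -0.0032 -0.      0.0038  0.      0.0196]
0.03 [ 0.0001 -0.0049 -0.      0.0057  0.      0.0295]
0.04 [ 0.0001 -0.0065 -0.      0.0076  0.      0.0393]
```

Request:
carry_out([
  [0,-0.0008,0,0.0009,0,0.0049],
  [0,-0.0014,0,0.0016,0,0.0086],
  [0,-0.0014,0,0.0016,0,0.0086],
])

```text
clock: 9.25
tool_pos: [0.5469, 0.1604, 0.1765]
orientation: [-180.0, 10.9, -47.3]
force: [0.7, 1.0, -0.6]
opening: 0.0095
gripper_force: 30.0
```

```bash
python3 feel.py
```

```text
gate -0.04428772654667945 r 0.16238198226873718 closing 1.163149996443373 radial 0.26863160729862134 z -0.5586443998391211 t 9.25 [-179.9955   10.8853  -47.2799]
0.01 [ 0.     -0.0016 -0.      0.0019  0.      0.0098]
0.02 [ 0.     -0.0032 -0.      0.0038  0.      0.0196]
0.03 [ 0.0001 -0.0049 -0.      0.0057  0.      0.0295]
0.04 [ 0.0001 -0.0065 -0.      0.0076  0.      0.0393]
```

Request:
carry_out([
  [0,-0.0008,0,0.0009,0,0.0049],
  [0,-0.001,0,0.0012,0,0.0062],
  [0,-0.001,0,0.0012,0,0.0062],
])

```text
clock: 9.62
tool_pos: [0.5476, 0.1611, 0.1766]
orientation: [-180.0, 10.9, -47.6]
force: [0.8, 1.3, -0.4]
opening: 0.0099
gripper_force: 30.0
```

```bash
python3 feel.py
```

```text
gate -0.050029439101243245 r 0.162391011730833 closing 1.5187396760893508 radial 0.4179903109915767 z -0.43895304693139725 t 9.625 [-179.998    10.885   -47.6394]
0.01 [ 0.     -0.0016 -0.      0.0019  0.      0.0098]
0.02 [ 0.     -0.0032 -0.      0.0038  0.      0.0196]
0.03 [ 0.0001 -0.0049 -0.      0.0057  0.      0.0295]
0.04 [ 0.0001 -0.0065 -0.      0.0076  0.      0.0393]
```

Request:
carry_out([
  [0,-0.0008,0,0.0009,0,0.0049],
  [0,-0.0012,0,0.0014,0,0.0074],
  [0,-0.0012,0,0.0014,0,0.0074],
])

```text
clock: 10.0
tool_pos: [0.5484, 0.1617, 0.1766]
orientation: [180.0, 10.9, -48.1]
force: [0.8, 0.8, 1.0]
opening: 0.0097
gripper_force: 30.1
```

```bash
python3 - <<'E'
from h import *
import cv2
exec(open("feel.py").read().split("\n",1)[1])
a=viewer.snapshot("side")[130:230,210:350,::-1]
cv2.imwrite("pics/s3.png",cv2.resize(a,(784,560),interpolation=cv2.INTER_CUBIC))
E
```

```text
gate -0.056188728521628484 r 0.16239614650579157 closing 1.100289851026956 radial 0.02410816414111261 z 0.9746802868729258 t 10.0 [179.9784  10.8864 -48.0711]
0.01 [ 0.     -0.0016 -0.      0.0019 -0.      0.0098]
0.02 [ 0.     -0.0032 -0.      0.0038 -0.      0.0196]
0.03 [ 0.0001 -0.0049 -0.      0.0057 -0.      0.0295]
0.04 [ 0.0001 -0.0065 -0.      0.0076 -0.      0.0393]
```

View pics/s3.png

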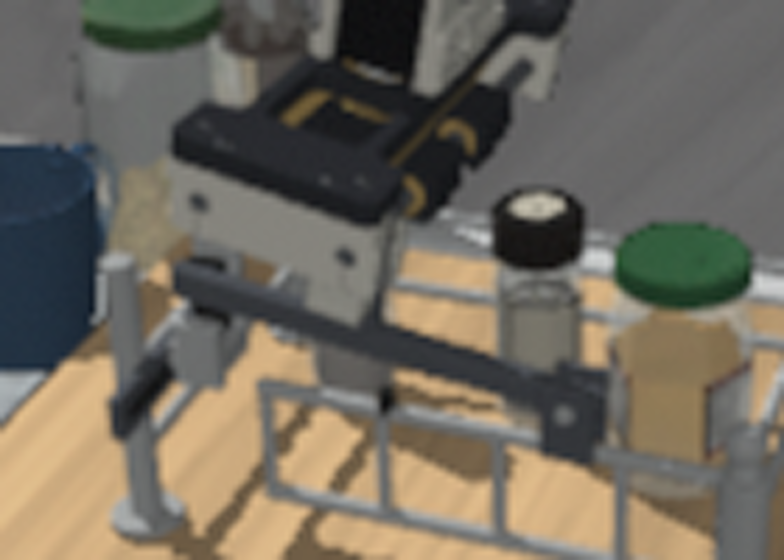

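The bar is now over the hook, with its nose end at (178,277). The striker block is below it at about (203,345) and the dark pad just behind it at (215,300). I'll check the bar's height and its distance to the hook by ray.

```bash
python3 - <<'E'
from h import *
V=lambda P:(pix("side",P)-[210,130]+.4)*5.6
c,s=np.cos(np.radians(YAW)),np.sin(np.radians(YAW))
for g in(-.056,):
  an=np.radians(YAW+90)+g;u=np.array([np.cos(an),np.sin(an),0])
  for l in(.1,.13,.16,.2): print("tip",l,V(H+u*.07+.174*(u*np.cos(l)+np.array([0,0,np.sin(l)]))), "piv",V(H+u*.07))
O=H+.23*np.array([-s,c,0])
for xo in (8,10,12,14,16,18):
  f=lambda x,y,z:V(np.r_[(O+(x+xo)/1e3*np.array([c,s,0])+y/1e3*np.array([-s,c,0]))[:2],z])
  print(xo,"striker front top L/R",f(-13,10,.156),f(-13,-10,.156),"pad bottom L/R",f(3,10,.146),f(3,-10,.146))
E
```

```text
tip 0.1 [171.3929 282.1393] piv [571.1665 398.0224]
tip 0.13 [171.5218 271.297 ] piv [571.1665 398.0224]
tip 0.16 [171.9981 260.493 ] piv [571.1665 398.0224]
tip 0.2 [173.179  246.1629] piv [571.1665 398.0224]
8 striker front top L/R [159.8743 327.5356] [205.6009 335.1312] pad bottom L/R [179.3602 329.2196] [224.2536 336.6689]
10 striker front top L/R [162.0596 325.0913] [207.7132 332.6602] pad bottom L/R [181.4662 326.8218] [226.2892 334.2455]
12 striker front top L/R [164.2368 322.656 ] [209.8177 330.1984] pad bottom L/R [183.5647 324.4326] [228.3175 331.8308]
14 striker front top L/R [166.4061 320.2296] [211.9144 327.7456] pad bottom L/R [185.6556 322.052 ] [230.3384 329.4248]
16 striker front top L/R [168.5675 317.812 ] [214.0035 325.3018] pad bottom L/R [187.7391 319.6798] [232.3521 327.0274]
18 striker front top L/R [170.721  315.4033] [216.085 322.867] pad bottom L/R [189.8151 317.3161] [234.3586 324.6387]
```

Request:
carry_out([
  [0,-0.0008,0,0.0009,0,0.0049],
  [0,-0.001,0,0.0012,0,0.0062],
  [0,-0.001,0,0.0012,0,0.0062],
])

```text
clock: 10.42
tool_pos: [0.5489, 0.1622, 0.1765]
orientation: [180.0, 10.9, -48.4]
force: [-1.1, -0.1, 1.5]
opening: 0.0099
gripper_force: 30.1
```

```bash
python3 feel.py
```

```text
gate -0.060687360233809606 r 0.16242658125745058 closing -0.8713174400953897 radial 0.6563862360190469 z 1.5014932242065344 t 10.425 [179.9512  10.8939 -48.4373]
0.01 [ 0.     -0.0016 -0.      0.0019 -0.      0.0098]
0.02 [ 0.     -0.0032 -0.      0.0038 -0.      0.0196]
0.03 [ 0.0001 -0.0049 -0.      0.0057 -0.      0.0295]
0.04 [ 0.0001 -0.0065 -0.      0.0076 -0.      0.0393]
```

The closing force dropped by about 2 N and the arm is lagging, so the buffer has been met. I'll press in gently.

Request:
carry_out([
  [0,-0.0006,0,0.0007,0,0.0037],
  [0,-0.001,0,0.0012,0,0.0062],
  [0,-0.001,0,0.0012,0,0.0062],
])

```text
clock: 10.8
tool_pos: [0.5496, 0.1629, 0.1765]
orientation: [180.0, 10.9, -48.8]
force: [-3.2, -1.1, 4.0]
opening: 0.0097
gripper_force: 30.1
```

```bash
python3 feel.py
```

```text
gate -0.06703326736018278 r 0.16244816428599904 closing -3.1084245079548176 radial 1.29003481462605 z 4.017225217731791 t 10.8 [179.9525  10.8956 -48.8012]
0.01 [ 0.     -0.0016 -0.      0.0019 -0.      0.0098]
0.02 [ 0.     -0.0032 -0.      0.0038 -0.      0.0196]
0.03 [ 0.0001 -0.0049 -0.      0.0057 -0.      0.0295]
0.04 [ 0.0001 -0.0065 -0.      0.0076 -0.      0.0393]
```

Request:
carry_out([
  [0,-0.0006,0,0.0007,0,0.0037],
  [0,-0.001,0,0.0012,0,0.0062],
  [0,-0.001,0,0.0012,0,0.0062],
])

```text
clock: 11.18
tool_pos: [0.5503, 0.1636, 0.1765]
orientation: [179.9, 10.9, -49.2]
force: [-5.7, -2.2, 4.1]
opening: 0.01
gripper_force: 30.1
```

```bash
python3 feel.py|head -1; python3 - <<'E'
from h import *
p,q,o=cur();g=-.072
for d in (-.03,-.06,-.09,-.12,-.135): print(d,rel(*swing(p,q,g,d,0),p,q))
E
```

```text
gate -0.07287110860303381 r 0.16247079892489721 closing -5.742127344137084 radial 2.1461061427219112 z 4.094161049597706 t 11.175 [179.9422  10.8981 -49.1701]
-0.03 [-0.0002  0.      0.0029  0.0002  0.03   -0.    ]
-0.06 [-0.0004  0.      0.0058  0.0004  0.06   -0.    ]
-0.09 [-0.0005  0.      0.0087  0.0005  0.09   -0.    ]
-0.12 [-0.0004  0.      0.0116  0.0007  0.12   -0.    ]
-0.135 [-0.0004  0.      0.013   0.0008  0.135  -0.    ]
```

The nose load is about 5 N and the pad is pushed roughly 3.3 mm. I'll lower the bar in stages.

Request:
carry_out([
  [-0.0001,0,0.0014,0.0001,0.015,0],
  [-0.0002,0,0.0029,0.0002,0.03,0],
  [-0.0003,0,0.0043,0.0003,0.045,0],
  [-0.0004,0,0.0058,0.0004,0.06,0],
  [-0.0004,0,0.0058,0.0004,0.06,0],
])

```text
clock: 11.8
tool_pos: [0.5494, 0.1647, 0.1709]
orientation: [180.0, 7.4, -49.1]
force: [-3.7, -3.3, 3.7]
opening: 0.0099
gripper_force: 30.1
```

```bash
python3 feel.py|head -1
```

```text
gate -0.07315739032750779 r 0.16393463839917125 closing -4.969009439940262 radial 0.0040442118459624865 z 3.7009242303820526 t 11.8 [179.978    7.4281 -49.1432]
```

Request:
carry_out([
  [-0.0001,0,0.0014,0.0001,0.015,0],
  [-0.0001,0,0.0029,0.0002,0.03,0],
  [0,0,0.0043,0.0003,0.045,0],
  [0,0,0.0048,0.0003,0.05,0],
  [0,0,0.0048,0.0003,0.05,0],
])

```text
clock: 12.42
tool_pos: [0.5489, 0.1655, 0.1662]
orientation: [-180.0, 4.6, -49.2]
force: [-6.8, -0.6, 5.3]
opening: 0.0097
gripper_force: 30.1
```

```bash
python3 - <<'E'
from h import *
import cv2
exec(open("feel.py").read().split("\n",1)[1])
a=viewer.snapshot("side")[130:230,210:350,::-1]
cv2.imwrite("pics/s4.png",cv2.resize(a,(784,560),interpolation=cv2.INTER_CUBIC))
V=lambda P:(pix("side",P)-[210,130]+.4)*5.6
an=np.radians(YAW+90)-.073;u=np.array([np.cos(an),np.sin(an),0])
for l in(0,.03,.06,.1): print("tip",l,V(H+u*.07+.174*(u*np.cos(l)+np.array([0,0,np.sin(l)]))))
E
```

```text
gate -0.07404178350703905 r 0.16482888681056143 closing -5.533294645956523 radial 4.024847674046701 z 5.344970620255235 t 12.425 [-179.9868    4.607   -49.1588]
0.01 [ 0.     -0.0016  0.      0.0008  0.      0.01  ]
0.02 [ 0.     -0.0033 -0.      0.0016  0.      0.0199]
0.03 [ 0.0001 -0.0049 -0.      0.0024  0.      0.0299]
0.04 [ 0.0001 -0.0066 -0.      0.0032  0.      0.0399]
tip 0 [178.3889 313.6364]
tip 0.03 [177.4017 302.7561]
tip 0.06 [176.7462 291.8879]
tip 0.1 [176.3944 277.4308]
```

View pics/s4.png

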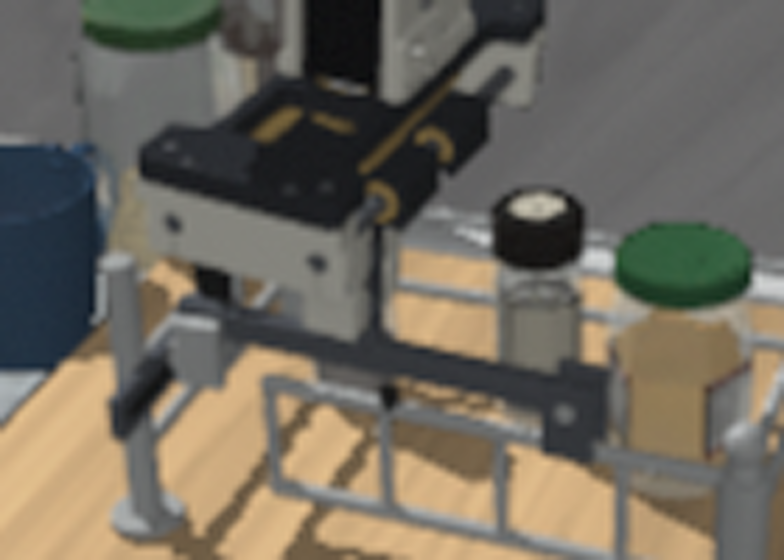

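The bar now sits behind the striker, which hides part of it at (195,345). Its nose is near (185,307), nearly level. I'll lower the last bit, then let go.

Request:
carry_out([
  [0,0,0.001,0,0.01,0],
  [0,0,0.0016,0,0.016,0],
  [0,0,0.0016,0,0.016,0],
])

```text
clock: 12.85
tool_pos: [0.5489, 0.1657, 0.1647]
orientation: [-180.0, 3.7, -49.2]
force: [-6.9, 0.2, 5.7]
opening: 0.0096
gripper_force: 30.1
```

```bash
python3 feel.py|head -1
```

```text
gate -0.07466949505315235 r 0.16506237506603677 closing -5.110309100112005 radial 4.672388043968938 z 5.700820594602844 t 12.85 [-179.9755    3.6988  -49.1592]
```

Request:
carry_out([
  [0,0,0,0,0,0],
  [0,0,0,0,0,0],
  [0,0,0,0,0,0],
  [0,0,0,0,0,0],
], grip=-0.4)

```text
clock: 13.35
tool_pos: [0.5496, 0.1656, 0.1645]
orientation: [-179.9, 3.7, -49.2]
force: [-0.9, -0.6, 0.1]
opening: 0.0262
gripper_force: 0.0
```

Request:
carry_out([
  [0,0,-0.01,0,0,0],
  [0,0,-0.03,0,0,0],
  [0,0,-0.06,0,0,0],
  [0,0,-0.09,0,0,0],
  [0,0,-0.12,0,0,0],
  [0,0,-0.14,0,0,0],
  [0,0,-0.14,0,0,0],
  [0,0,-0.14,0,0,0],
])

```text
clock: 14.35
tool_pos: [0.5548, 0.1586, 0.3039]
orientation: [-180.0, 3.7, -49.2]
force: [0.2, 0.3, -1.2]
opening: 0.0263
gripper_force: 0.0
```

```bash
python3 - <<'E'
from h import *
import cv2
p,q,o=cur();print(p,o["force"],o["clock"])
a=viewer.snapshot("side")[130:230,210:350,::-1]
cv2.imwrite("pics/s5.png",cv2.resize(a,(784,560),interpolation=cv2.INTER_CUBIC))
V=lambda P:(pix("side",P)-[210,130]+.4)*5.6
for g in(-.05,-.07):
  an=np.radians(YAW+90)+g;u=np.array([np.cos(an),np.sin(an),0])
  for l in(0,.03,.06,.1): print("tip",g,l,V(H+u*.07+.174*(u*np.cos(l)+np.array([0,0,np.sin(l)]))))
E
```

```text
[0.5548 0.1586 0.3039] [ 0.2151  0.3471 -1.2367] 14.35
tip -0.05 0 [171.7066 320.1573]
tip -0.05 0.03 [170.6959 309.241 ]
tip -0.05 0.06 [170.0225 298.333 ]
tip -0.05 0.1 [169.6556 283.8166]
tip -0.07 0 [177.5053 314.4801]
tip -0.07 0.03 [176.515  303.5951]
tip -0.07 0.06 [175.8571 292.7218]
tip -0.07 0.1 [175.5034 278.257 ]
```

View pics/s5.png

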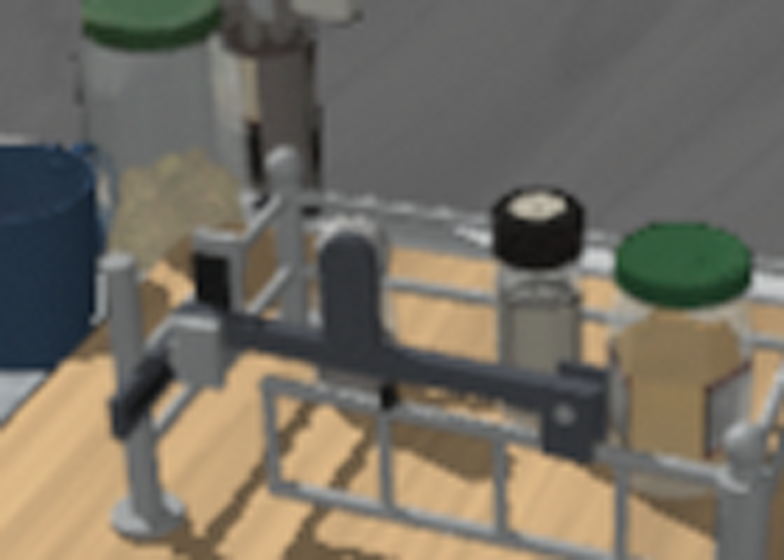

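The picture shows the bar lying level behind the striker at (195,345), with the tab free and upright at (350,290) and the jars and shaker untouched. The gripper is well clear, so I'm handing in.

```bash
python3 -c "
from plant import workorder
print(workorder.close_job())"
```

```text
the job is handed in; nothing more can be done
None
```

The gate is closed and the latch bar lies level behind the striker with the gripper well clear, judging by the last camera picture. I handed the job in at about 14.4 s; it returned no verdict.

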